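Make up the sample rack and scan it

TASK

Make the labelled sample rack up to four vials, taking them from the white stock rack, every vial standing fully down in a place and the fifth left in the stock rack. Then draw the hand scanner up out of its charging cradle, turn it nose down and finish while holding it with its window about 12 cm straight above the sample rack's bar-code label, as if to read it. Do not tip vials over and leave the mouse, bottle and jar alone.

Things in the scene. Friction and masses are not known exactly. Their poses are not given: they have to be found in the camera images.
- rack: sample rack: flat aluminium block 84 (x) x 214 (y) x 36 mm high with dark end plates, fixed to the bench, with one row of 5 vial places along y at x = +18 mm and a white bar-code label on the strip in front of the row. It starts with two vials. Origin: centre of its underside, z up. It and the stock rack change places from start to start
- rack_hole0 (a point): centre of the mouth of place 0 of the sample rack, at its top face (36 mm above the bench): round blind hole 25 mm wide with a 2 mm chamfer, 32 mm deep, 40 mm from the next
- rack_hole1 (a point): centre of the mouth of place 1 of the sample rack, at its top face (36 mm above the bench): round blind hole 25 mm wide with a 2 mm chamfer, 32 mm deep, 40 mm from the next
- rack_hole2 (a point): centre of the mouth of place 2 of the sample rack, at its top face (36 mm above the bench): round blind hole 25 mm wide with a 2 mm chamfer, 32 mm deep, 40 mm from the next
- rack_hole3 (a point): centre of the mouth of place 3 of the sample rack, at its top face (36 mm above the bench): round blind hole 25 mm wide with a 2 mm chamfer, 32 mm deep, 40 mm from the next
- rack_hole4 (a point): centre of the mouth of place 4 of the sample rack, at its top face (36 mm above the bench): round blind hole 25 mm wide with a 2 mm chamfer, 32 mm deep, 40 mm from the next
- rack_label (a point): centre of the bar-code label, 26 x 62 mm, flat on the sample rack's top face, 36 mm above the bench, 45 mm from the middle line of the row of vials
- stock: stock rack: white plastic block 46 (x) x 174 (y) x 36 mm high, fixed to the bench, no label, with one row of 4 places along y at x = 0 (y = -60, -20, 20, 60 mm; same 25 mm holes, 32 mm deep). It starts with three vials and one empty place. Origin: centre of its underside, z up
- vial_a: one of five alike 20 mL crimp-cap vials: amber glass, 22.5 mm diameter and straight up to 58 mm, then shoulder, neck and a 20.6 mm aluminium cap, 77 mm tall in all, 20-45 g. Origin: centre of its underside, z up. Seated in either rack its underside is 4 mm above the bench and it stands 45 mm out of the rack. Which vials start in which rack changes
- vial_b: one of five alike 20 mL crimp-cap vials: amber glass, 22.5 mm diameter and straight up to 58 mm, then shoulder, neck and a 20.6 mm aluminium cap, 77 mm tall in all, 20-45 g. Origin: centre of its underside, z up. Seated in either rack its underside is 4 mm above the bench and it stands 45 mm out of the rack. Which vials start in which rack changes
- vial_c: one of five alike 20 mL crimp-cap vials: amber glass, 22.5 mm diameter and straight up to 58 mm, then shoulder, neck and a 20.6 mm aluminium cap, 77 mm tall in all, 20-45 g. Origin: centre of its underside, z up. Seated in either rack its underside is 4 mm above the bench and it stands 45 mm out of the rack. Which vials start in which rack changes
- vial_d: one of five alike 20 mL crimp-cap vials: amber glass, 22.5 mm diameter and straight up to 58 mm, then shoulder, neck and a 20.6 mm aluminium cap, 77 mm tall in all, 20-45 g. Origin: centre of its underside, z up. Seated in either rack its underside is 4 mm above the bench and it stands 45 mm out of the rack. Which vials start in which rack changes
- vial_e: one of five alike 20 mL crimp-cap vials: amber glass, 22.5 mm diameter and straight up to 58 mm, then shoulder, neck and a 20.6 mm aluminium cap, 77 mm tall in all, 20-45 g. Origin: centre of its underside, z up. Seated in either rack its underside is 4 mm above the bench and it stands 45 mm out of the rack. Which vials start in which rack changes
- cradle: charging cradle, fixed to the bench: base 125 x 95 x 14 mm with an upright open-topped socket, rim 60 mm above the bench, inside 43.5 x 37.5 mm, floor at 14 mm. Origin: centre of the socket, at the underside; x and y as the scanner's
- scanner: cordless hand scanner, pistol shape, 0.15-0.25 kg, loose in the cradle's socket (leans up to 0.08 rad). Handle 40 (x) x 34 (y) mm, z = 0 to 101, its lowest 46 mm in the socket; grey head with flat sides, 56 mm wide (y), x = -54 to 30, z = 101 to 149; black nose 64 mm wide, x = -68 to -52. Origin: centre of the handle's foot, z up the handle, the nose looks along -x (level in the cradle)
- scanner_window (a point): centre of the scanner's window on its nose, at (-68, 0, 125) mm in the scanner's frame; it looks along the scanner's -x, so nose down means the scanner's x axis points up
- scanner_head (a point): point inside the scanner's head above the handle, at (0, 0, 125) mm in the scanner's frame: a good place to grip across the 56 mm width
- mouse: bystander, loose: black computer mouse, 104 x 60 x 34 mm. Origin: centre of its underside
- bottle: bystander, loose: amber reagent bottle with a white cap, 60 mm diameter, 115 mm tall. Origin: centre of its underside
- cap_jar: bystander, loose: clear jar with a white lid, 64 mm diameter, 70 mm tall. Origin: centre of its underside

How it is judged:
By the outcome, as a careful person would: the job done as asked, in the order asked, and still so for the second after the job is handed in, while the arm keeps its last pose, push and grip.
It also fails if it takes over 64 s, if anything falls off the work surface, if the arm or the gripper's body presses on something with over 40 N, if the wrist force passes 120 N, or if a joint passes its speed limit or range.

ROBOT

A 7-joint arm with a two-finger parallel gripper is mounted at the origin on the work surface. World frame = base frame: x ahead of the robot, y to its left, z up, the work surface at z = 0. Lengths are in m, angles in rad, forces in N, time in s.
With the tool pointing down it reaches from about 0.425 to 0.875 m from the base axis. Payload 8.4 kg.
Tool frame: the origin (TCP) lies where the fingers leave the gripper's body, on its centre line; the fingertips stand 73 mm ahead of it and the grasp point (between the pads) lies ahead of it (bot.grip_depth is the z of the grasp point in the tool frame, in m); z points along the fingers, y is the line along which they close (so a half turn about z gives the same grasp; the last joint's range is limited). The gripper opens to 85 mm and grips with 20 to 120 N. Pads are 22 mm wide; open, the fingers measure 114 mm over their backs; the gripper's body (76 mm by 85 mm) begins 54 mm behind the grasp point. The pads swing forward as they close: fully open they stand 13 mm farther back than shut.
Start: joints at [1.101, 0.333, 0.04, 1.465, -0.013, 1.343, -0.059], TCP at [0.236, -0.606, 0.304] pointing down, gripper open.
Joint ranges: [-2.58, 2.58], [-0.38, 2.09], [-1.3, 1.39], [0.25, 2.4], [-1.5, 4.64], [0.08, 2.09], [-2.65, 2.65]. Speed limits (rad/s): [2.22, 2.22, 2.79, 2.79, 3.14, 3.14, 3.14].

INTERFACE

Orientations are given as a unit quaternion [x, y, z, w].
In Python, from plant import bot gives the robot as it stands.
- The arm moves only by the shell command python3 -m creep 'ROWS' [FORCE]. ROWS is JSON, a list of rows, each an object with "travel": the shift along the tool's x, y, z in m, a list of three; "delta_rot": the turn, a rotation vector about the tool's x, y, z in degrees, a list of three; "claw": the opening, from 0 (shut) to 1 (fully open). In form: [{"travel": [dx, dy, dz], "delta_rot": [ax, ay, az], "claw": claw}, ...]. A call has 1 to 12 rows; each row shifts and turns the commanded pose from where the row before left it, along the tool's axes as they then stand; what a row does not reach is not made up. A row lasts 1/12 s, in which the tool goes at most 41.7 mm and 7.16 degrees, less where a joint would pass 70% of its speed; a pose out of reach is approached as far as the arm can. A call with a gripper value outside its range is refused whole. The fingers move at their own pace and stop on an object; FORCE is the grip in N (left out, the last holds). Time passes only in rows, so rows that do not move let the fingers close. It gives the time, the measured TCP pose, the force, the opening and the grip force at its end, in the units of the state.
- bot.get_state(): the state, without advancing time (a new reading comes with each control period).
- bot.grab_frame(name): name is "scene" or "top" or "wrist"; returns the picture (400x640x3 uint8, red, green, blue); there is no depth.
- bot.camera_model(name): a dict with "fx", "fy", "cx", "cy" (pixels), "R" (3x3) and "t" (3): a world point X has camera coordinates R X + t; the wrist camera has in their place "tool_from_camera" (4x4, takes a point from camera to tool coordinates, whose origin is the TCP and whose axes are the flange's). Camera axes: x right, y down, z forward; pixel columns grow to the right and rows downward; lengths in m; the calibration is good to about 2 mm. A picture is of the moment at which its call begins: read the wrist's pose just before it. camera_model takes no time and is no camera call.
- bot.job_done(): hands the job in; it is judged then, once.
The state is a dict: "time": time; "joints": joint angles; "dq": joint speeds; "joint_efforts": joint torques, N m; "position": TCP position; "eef_rot": TCP orientation; "ft_force": force on the tool from outside, world axes, zero at the start; "wrist_torque": the same for the moment, N m; "opening": finger opening in m; "grasp_force": force on a finger pad.
Only numpy, scipy, OpenCV 4.12 (cv2) and the standard library are available. Lean on these libraries where they do the work, as an engineer would, in place of code of your own. Each camera call takes 0.05 s, during which the arm holds its last target. There are 200 camera calls.

## Working session

There is one attempt and no reset: what is moved stays moved. The work goes in short steps, Python scripts to look and compute and a shell command to move; the robot and the scene stay as the last step left them, time stands still between calls to the robot, and variables do not carry over. Pictures are saved under pics/ and viewed, at most 10 in all, crops included, and the job is handed in when it is done.

```bash
ls; mkdir -p pics; python3 - <<'E'
from plant import bot
import cv2,json
s=bot.get_state();print(s['time'],s['position'],s['eef_rot'],s['opening'],bot.grip_depth)
for n in('scene','top'):
    im=bot.grab_frame(n);cv2.imwrite(f'pics/{n}0.png',im[:,:,::-1])
    m=bot.camera_model(n);print(n,m)
print(bot.camera_model('wrist'))
E
```

```text
pics
0.0 [ 0.23536449 -0.60552672  0.30302683] [ 9.82863653e-01  1.84332295e-01 -2.21259089e-04 -7.72192329e-04] 0.08550661767227921 0.0539
scene {'fx': 462.1981197264477, 'fy': 462.1981197264477, 'cx': 311.75917221148285, 'cy': 195.37553423146363, 'R': array([[ 0.30738463,  0.95157693, -0.0040053 ],
       [ 0.65101087, -0.21336   , -0.72846575],
       [-0.69404577,  0.22131168, -0.68507051]]), 't': array([-0.17908365, -0.3112129 ,  1.5320804 ])}
top {'fx': 372.2430613217088, 'fy': 372.2430613217088, 'cx': 321.2130797274113, 'cy': 200.25272592540708, 'R': array([[-0.02665642, -0.9996422 ,  0.00221711],
       [-0.99347662,  0.02624588, -0.11097459],
       [ 0.11087669, -0.00516083, -0.99382077]]), 't': array([5.83749432e-04, 6.31249757e-01, 8.98653735e-01])}
{'fx': 325.4236437070556, 'fy': 325.4236437070556, 'cx': 319.8386210734999, 'cy': 202.81239280067888, 'tool_from_camera': array([[-5.53284473e-04, -9.58140254e-01, -2.86298703e-01,
         7.27727208e-02],
       [ 9.99999537e-01, -7.55552876e-04,  5.96025780e-04,
         8.37617847e-04],
       [-7.87390101e-04, -2.86298240e-01,  9.58140229e-01,
        -6.98676414e-02],
       [ 0.00000000e+00,  0.00000000e+00,  0.00000000e+00,
         1.00000000e+00]])}
```

View pics/top0.png

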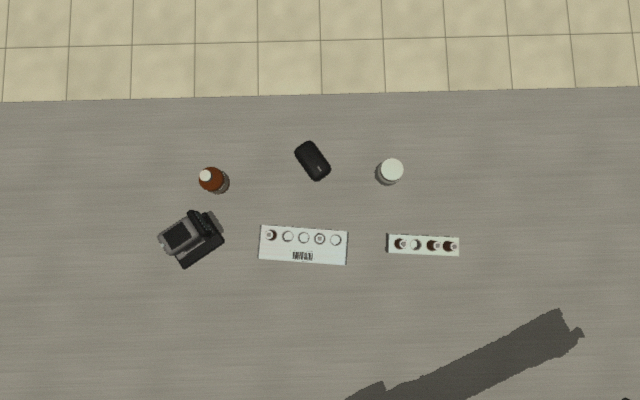

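View pics/scene0.png

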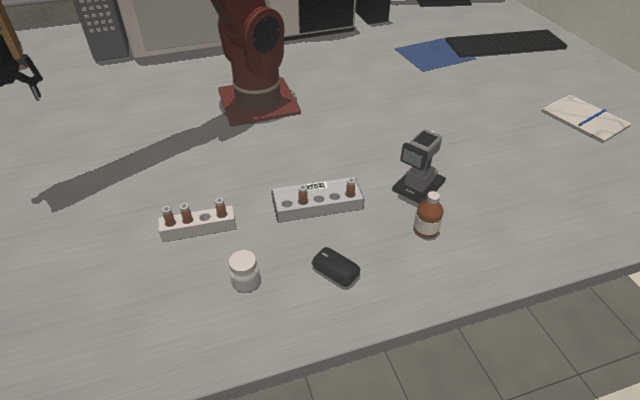

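The top view shows the sample rack with vials at places near u=271 and 319 (empty: 288, 304, 336; label at 303,256). The stock rack has vials at u=401, 433, 450 and an empty place at 416. The scanner is at about (180,237) and its nose points to the lower left.

```bash
cat > h.py <<'E'
from plant import bot
import numpy as np, cv2
from scipy.spatial.transform import Rotation as Rot
def ray(n,u,v,st=None):
    m=bot.camera_model(n); d=np.array([(u-m['cx'])/m['fx'],(v-m['cy'])/m['fy'],1.])
    if n=='wrist':
        T=m['tool_from_camera'];R=Rot.from_quat(st['eef_rot']).as_matrix()
        return np.array(st['position'])+R@T[:3,3], R@T[:3,:3]@d
    return -m['R'].T@m['t'], m['R'].T@d
def at(n,u,v,z,st=None):
    c,d=ray(n,u,v,st); return c+d*(z-c[2])/d[2]
def proj(n,X,st=None):
    m=bot.camera_model(n);X=np.asarray(X,float)
    if n=='wrist':
        T=m['tool_from_camera'];R=Rot.from_quat(st['eef_rot']).as_matrix()
        c=T[:3,:3].T@(R.T@(X-np.array(st['position']))-T[:3,3])
    else: c=m['R']@X+m['t']
    return m['fx']*c[0]/c[2]+m['cx'],m['fy']*c[1]/c[2]+m['cy']
E
python3 - <<'E'
from h import *
im=cv2.imread('pics/top0.png')
g=im.min(2); b=((g>150)*255).astype('uint8'); b[:200]=0; b[280:]=0
b=cv2.morphologyEx(b,cv2.MORPH_CLOSE,np.ones((13,13)))
for c in cv2.findContours(b,0,2)[0]:
    if cv2.contourArea(c)<300: continue
    p=cv2.boxPoints(cv2.minAreaRect(c)); w=[at('top',*q,.036) for q in p]
    print(np.round(p,1).tolist(), np.round(np.mean(w,0),4), np.round(w,3)[:,:2].tolist())
a=cv2.resize(im[200:275,250:470],None,fx=3.6,fy=3.6,interpolation=cv2.INTER_CUBIC)
d=cv2.resize(im[160:275,150:260],None,fx=2.8,fy=2.8,interpolation=cv2.INTER_CUBIC)
s=cv2.imread('pics/scene0.png');e=cv2.resize(s[120:245,380:470],None,fx=2.6,fy=2.6,interpolation=cv2.INTER_CUBIC)
o=np.zeros((600,800,3),'uint8');o[:a.shape[0],:a.shape[1]]=a;o[272:272+d.shape[0],:d.shape[1]]=d;o[272:272+e.shape[0],400:400+e.shape[1]]=e
cv2.imwrite('pics/z1.png',o)
E
```

```text
[[388.1000061035156, 252.5], [389.1000061035156, 233.5], [458.8999938964844, 236.89999389648438], [458.0, 256.0]] [ 0.5136 -0.2663  0.036 ] [[0.497, -0.178], [0.544, -0.182], [0.53, -0.355], [0.484, -0.35]]
[[258.3999938964844, 258.6000061035156], [261.0, 224.0], [346.8999938964844, 230.5], [344.29998779296875, 265.1000061035156]] [0.5222 0.0328 0.036 ] [[0.491, 0.142], [0.575, 0.135], [0.554, -0.078], [0.469, -0.069]]
```

View pics/z1.png

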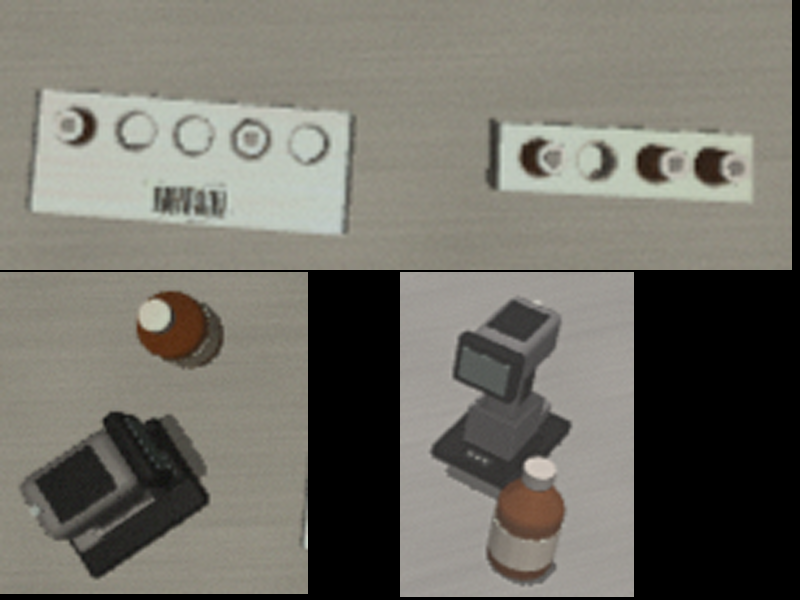

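The zoomed crop confirms it: the stock's empty place is the second from the left, and the sample rack's vials are at the leftmost place and the fourth. The scanner's nose (black) points right and up in the image, which is roughly (+x, −y).

```bash
python3 -m creep '[{"travel":[0,0,0],"delta_rot":[0,0,-7.1],"claw":0.6},{"travel":[0,0,0],"delta_rot":[0,0,-7.1],"claw":0.6},{"travel":[0,0,0],"delta_rot":[0,0,-7.1],"claw":0.6},{"travel":[0,0,0],"delta_rot":[0,0,-7.1],"claw":0.6},{"travel":[0,0,0],"delta_rot":[0,0,-7.1],"claw":0.6},{"travel":[0,0,0],"delta_rot":[0,0,-7.1],"claw":0.6},{"travel":[0,0,0],"delta_rot":[0,0,-7.1],"claw":0.6},{"travel":[0,0,0],"delta_rot":[0,0,-7.1],"claw":0.6},{"travel":[0,0,0],"delta_rot":[0,0,-7.1],"claw":0.6}]' 30
python3 -m creep '[{"travel":[0.03,0.0207,0.004],"delta_rot":[0,0,0],"claw":0.6},{"travel":[0.03,0.0207,0.004],"delta_rot":[0,0,0],"claw":0.6},{"travel":[0.03,0.0207,0.004],"delta_rot":[0,0,0],"claw":0.6},{"travel":[0.03,0.0207,0.004],"delta_rot":[0,0,0],"claw":0.6},{"travel":[0.03,0.0207,0.004],"delta_rot":[0,0,0],"claw":0.6},{"travel":[0.03,0.0207,0.004],"delta_rot":[0,0,0],"claw":0.6},{"travel":[0.03,0.0207,0.004],"delta_rot":[0,0,0],"claw":0.6},{"travel":[0.03,0.0207,0.004],"delta_rot":[0,0,0],"claw":0.6},{"travel":[0.03,0.0207,0.004],"delta_rot":[0,0,0],"claw":0.6},{"travel":[0.03,0.0207,0.004],"delta_rot":[0,0,0],"claw":0.6},{"travel":[0.03,0.0207,0.004],"delta_rot":[0,0,0],"claw":0.6},{"travel":[0.03,0.0207,0.004],"delta_rot":[0,0,0],"claw":0.6}]'
cat > snap.py <<'E'
import sys,json
from h import *
s=bot.get_state();n=sys.argv[1]
im=bot.grab_frame('wrist');cv2.imwrite(f'pics/{n}.png',im[:,:,::-1])
json.dump({k:np.asarray(v).tolist() for k,v in s.items()},open(f'pics/{n}.json','w'))
R=Rot.from_quat(s['eef_rot']).as_matrix()
print(round(s['time'],2),np.round(s['position'],4),'x az',np.degrees(np.arctan2(R[1,0],R[0,0])).round(2),'z',R[:,2].round(4),'J',np.round(s['joints'],3))
E
python3 snap.py w1
```

```text
time: 0.85
position: [0.2354, -0.6056, 0.3034]
eef_rot: [0.734, 0.679, 0.0, -0.0]
ft_force: [-0.3, -0.3, 0.2]
opening: 0.051
grasp_force: 0.0
time: 1.85
position: [0.5142, -0.2665, 0.2555]
eef_rot: [0.736, 0.676, -0.0, -0.0]
ft_force: [-0.3, -1.4, -0.8]
opening: 0.0513
grasp_force: 0.0
1.85 [ 0.5142 -0.2665  0.2555] x az 85.13 z [-4.e-04  2.e-04 -1.e+00] J [ 0.727  0.247 -0.38   1.69   0.097  1.223  0.239]
```

View pics/w1.png

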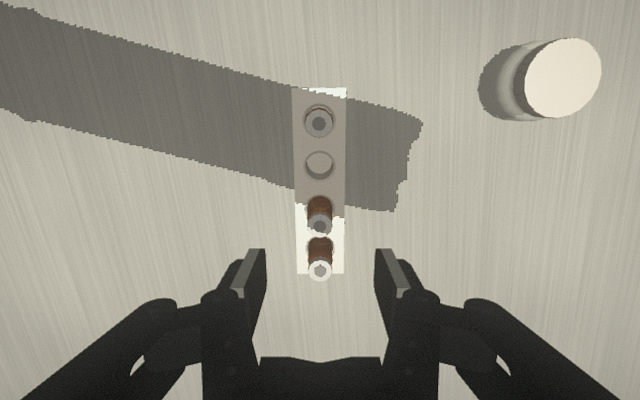

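The wrist view shows the stock caps at (319,122), (319,226) and (319,271), with the empty hole at (319,164).

```bash
python3 - <<'E'
from h import *
import json
s=json.load(open('pics/w1.json'))
for p in((319,122),(319,226),(319.5,271)): print('w cap',at('wrist',*p,.081,s).round(4))
print('w hole',at('wrist',319,164,.036,s).round(4))
for p in((295.5,273),(344,273),(292,88),(346,90)): print('w corner',at('wrist',*p,.036,s).round(4))
for p in((402.8,243.1),(436.9,245.3),(454.2,245.8),(268.9,234.4),(319.4,238.3)): print('t cap',at('top',*p,.081).round(4))
for p in((287.8,236.4),(303.6,237.5),(335.6,240),(303,255.5)): print('t hole/label',at('top',*p,.036).round(4))
E
```

```text
w cap [ 0.519  -0.2063  0.081 ]
w cap [ 0.512  -0.2869  0.081 ]
w cap [ 0.509 -0.327  0.081]
w hole [ 0.5155 -0.2448  0.036 ]
w corner [ 0.4829 -0.3515  0.036 ]
w corner [ 0.5308 -0.3556  0.036 ]
w corner [ 0.4984 -0.1788  0.036 ]
w corner [ 0.5435 -0.1843  0.036 ]
t cap [ 0.5193 -0.2053  0.081 ]
t cap [ 0.5121 -0.2854  0.081 ]
t cap [ 0.5098 -0.326   0.081 ]
t cap [0.5481 0.1096 0.081 ]
t cap [ 0.5358 -0.0092  0.081 ]
t hole/label [0.543 0.069 0.036]
t hole/label [0.5393 0.0299 0.036 ]
t hole/label [ 0.531  -0.0491  0.036 ]
t hole/label [0.4951 0.0324 0.036 ]
```

```bash
python3 -m creep '[{"travel":[0.03,0,0.01],"delta_rot":[0,0,0],"claw":0.6},{"travel":[0.03,0,0.01],"delta_rot":[0,0,0],"claw":0.6},{"travel":[0,0,0.03],"delta_rot":[0,0,0],"claw":0.6},{"travel":[0,0,0.03],"delta_rot":[0,0,0],"claw":0.6},{"travel":[0,0,0.03],"delta_rot":[0,0,0],"claw":0.6},{"travel":[0,0,0.03],"delta_rot":[0,0,0],"claw":0.6},{"travel":[0,0,0],"delta_rot":[0,0,0],"claw":0},{"travel":[0,0,0],"delta_rot":[0,0,0],"claw":0},{"travel":[0,0,0],"delta_rot":[0,0,0],"claw":0},{"travel":[0,0,0],"delta_rot":[0,0,0],"claw":0},{"travel":[0,0,0],"delta_rot":[0,0,0],"claw":0},{"travel":[0,0,0],"delta_rot":[0,0,0],"claw":0}]' 30
```

```text
time: 2.9
position: [0.5192, -0.2087, 0.1174]
eef_rot: [0.736, 0.676, 0.0, 0.001]
ft_force: [0.4, 0.4, 0.3]
opening: 0.0211
grasp_force: 29.9
```

```bash
python3 -m creep '[{"travel":[0,0,-0.02],"delta_rot":[0,0,0],"claw":0},{"travel":[0,0,-0.025],"delta_rot":[0,0,0],"claw":0},{"travel":[0,0,-0.03],"delta_rot":[0,0,0],"claw":0},{"travel":[0.025,0,0],"delta_rot":[0,0,0],"claw":0},{"travel":[0.03,0,0],"delta_rot":[0,0,0],"claw":0},{"travel":[0.03,-0.001,0],"delta_rot":[0,0,0],"claw":0},{"travel":[0.03,0,0],"delta_rot":[0,0,0],"claw":0},{"travel":[0.027,0,0],"delta_rot":[0,0,0],"claw":0},{"travel":[0.015,0,0],"delta_rot":[0,0,0],"claw":0},{"travel":[0,0,0],"delta_rot":[0,0,0],"claw":0},{"travel":[0,0,0],"delta_rot":[0,0,0],"claw":0}]'
python3 snap.py w2
```

```text
time: 3.82
position: [0.5313, -0.0512, 0.1918]
eef_rot: [0.736, 0.677, 0.0, 0.001]
ft_force: [-0.6, -1.4, -0.1]
opening: 0.0211
grasp_force: 29.9
3.82 [ 0.5313 -0.0512  0.1918] x az 85.26 z [ 1.5e-03 -4.0e-04 -1.0e+00] J [ 0.47   0.23  -0.513  1.863  0.128  1.079 -0.175]
```

View pics/w2.png

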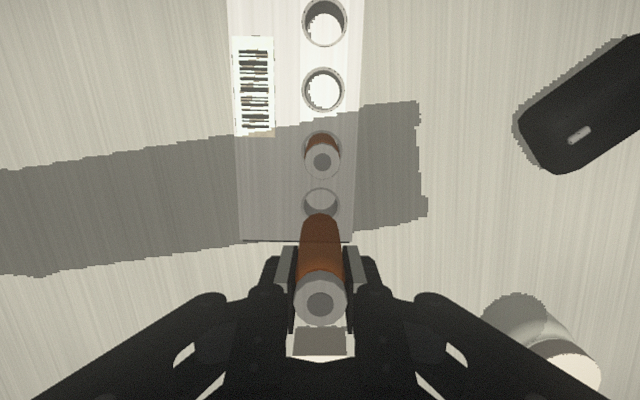

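Vial held upright, cap at (320,301). Sample holes at (325,22) and (324,90), seated cap at (322,160), target hole partly visible at (320,~200).

```bash
python3 - <<'E'
from h import *
import json
s=json.load(open('pics/w2.json'))
print('held',at('wrist',320,301,.1554,s).round(4))
h=[at('wrist',324.5,22,.036,s),at('wrist',323.5,90,.036,s),at('wrist',322,160,.081,s)]
for q in h: print(q.round(4))
print('label',at('wrist',253,86,.036,s).round(4))
d=(h[0]-h[1])[:2]; print('sp',np.linalg.norm(d), np.linalg.norm((h[1]-h[2])[:2]))
for c in((.531,-.0491,.036),):
  print(np.round(proj('wrist',c,s),1), np.round(proj('wrist',np.array(c)+[.001,.0125,0],s),1))
E
```

```text
held [ 0.5319 -0.0494  0.1554]
[0.5448 0.0697 0.036 ]
[0.541 0.03  0.036]
[ 0.5365 -0.0086  0.081 ]
label [0.4953 0.0363 0.036 ]
sp 0.03990158969765323 0.03883796534619996
[318.5 206. ] [318.4 189.3]
```

```bash
python3 -m creep '[{"travel":[0,0.0008,0.015],"delta_rot":[0,0,0],"claw":0},{"travel":[0,0,0.016],"delta_rot":[0,0,0],"claw":0},{"travel":[0,0,0.008],"delta_rot":[0,0,0],"claw":0},{"travel":[0,0,0.006],"delta_rot":[0,0,0],"claw":0},{"travel":[0,0,0.006],"delta_rot":[0,0,0],"claw":0},{"travel":[0,0,0.006],"delta_rot":[0,0,0],"claw":0}]'
```

```text
time: 4.37
position: [0.532, -0.0522, 0.134]
eef_rot: [0.737, 0.676, 0.0, 0.0]
ft_force: [0.2, 1.4, 0.1]
opening: 0.0213
grasp_force: 30.1
```

```bash
python3 -m creep '[{"travel":[0,0,0.006],"delta_rot":[0,0,0],"claw":0},{"travel":[0,0,0.005],"delta_rot":[0,0,0],"claw":0},{"travel":[0,0,0.004],"delta_rot":[0,0,0],"claw":0},{"travel":[0,0,0.002],"delta_rot":[0,0,0],"claw":0},{"travel":[0,0,0],"delta_rot":[0,0,0],"claw":0}]'
```

```text
time: 4.78
position: [0.5316, -0.0519, 0.1167]
eef_rot: [0.736, 0.677, -0.0, -0.0]
ft_force: [0.9, 1.2, -1.2]
opening: 0.0207
grasp_force: 30.0
```

```bash
python3 -m creep '[{"travel":[0,0,0],"delta_rot":[0,0,0],"claw":0.6},{"travel":[0,0,0],"delta_rot":[0,0,0],"claw":0.6},{"travel":[0,0,0],"delta_rot":[0,0,0],"claw":0.6},{"travel":[0,0,0],"delta_rot":[0,0,0],"claw":0.6},{"travel":[0,0,-0.03],"delta_rot":[0,0,0],"claw":0.6},{"travel":[0,0,-0.035],"delta_rot":[0,0,0],"claw":0.6},{"travel":[-0.033,0,0],"delta_rot":[0,0,0],"claw":0.6},{"travel":[-0.034,0,0],"delta_rot":[0,0,0],"claw":0.6},{"travel":[-0.034,0,0],"delta_rot":[0,0,0],"claw":0.6},{"travel":[-0.034,0,0],"delta_rot":[0,0,0],"claw":0.6},{"travel":[-0.034,0,0],"delta_rot":[0,0,0],"claw":0.6},{"travel":[-0.034,0,0],"delta_rot":[0,0,0],"claw":0.6}]'
python3 -m creep '[{"travel":[-0.031,0,0],"delta_rot":[0,0,0],"claw":0.6},{"travel":[0,0,0],"delta_rot":[0,0,0],"claw":0.6}]'
python3 snap.py w3
```

```text
time: 5.78
position: [0.514, -0.256, 0.1822]
eef_rot: [0.736, 0.676, -0.0, 0.0]
ft_force: [0.3, -0.7, 0.2]
opening: 0.0516
grasp_force: 0.0
time: 5.95
position: [0.5096, -0.2928, 0.1817]
eef_rot: [0.739, 0.673, -0.001, 0.001]
ft_force: [-1.0, -0.1, -0.0]
opening: 0.0513
grasp_force: 0.0
5.95 [ 0.5096 -0.2928  0.1817] x az 84.65 z [-9.0e-04 -3.2e-03 -1.0e+00] J [ 0.749  0.328 -0.364  1.75   0.134  1.087  0.247]
```

View pics/w3.png

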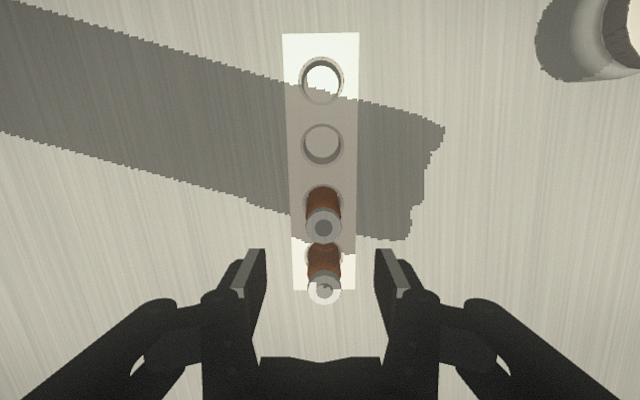

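The first place is now empty, and the next vial is under the gripper with its cap at (323,227). Descending to grip it.

```bash
python3 -m creep '[{"travel":[0,0,0.02],"delta_rot":[0,0,0],"claw":0.6},{"travel":[0,0,0.025],"delta_rot":[0,0,0],"claw":0.6},{"travel":[0,0,0.019],"delta_rot":[0,0,0],"claw":0.6},{"travel":[0,0,0],"delta_rot":[0,0,0],"claw":0},{"travel":[0,0,0],"delta_rot":[0,0,0],"claw":0},{"travel":[0,0,0],"delta_rot":[0,0,0],"claw":0},{"travel":[0,0,0],"delta_rot":[0,0,0],"claw":0},{"travel":[0,0,0],"delta_rot":[0,0,0],"claw":0},{"travel":[0,0,0],"delta_rot":[0,0,0],"claw":0}]' 30
```

```text
time: 6.75
position: [0.5123, -0.2852, 0.1189]
eef_rot: [0.736, 0.677, 0.0, 0.001]
ft_force: [0.8, 0.2, -0.3]
opening: 0.0211
grasp_force: 29.6
```

```bash
python3 -m creep '[{"travel":[0,0,-0.025],"delta_rot":[0,0,0],"claw":0},{"travel":[0,0,-0.035],"delta_rot":[0,0,0],"claw":0},{"travel":[0,0,-0.04],"delta_rot":[0,0,0],"claw":0},{"travel":[0.025,0,0],"delta_rot":[0,0,0],"claw":0},{"travel":[0.035,0,0],"delta_rot":[0,0,0],"claw":0},{"travel":[0.036,0,0],"delta_rot":[0,0,0],"claw":0},{"travel":[0.036,0,0],"delta_rot":[0,0,0],"claw":0},{"travel":[0.036,0.0016,0],"delta_rot":[0,0,0],"claw":0},{"travel":[0.036,0,0],"delta_rot":[0,0,0],"claw":0},{"travel":[0.036,0,0],"delta_rot":[0,0,0],"claw":0},{"travel":[0.036,0,0],"delta_rot":[0,0,0],"claw":0},{"travel":[0.026,0,0],"delta_rot":[0,0,0],"claw":0}]'
python3 -m creep '[{"travel":[0.0155,0,0],"delta_rot":[0,0,0],"claw":0},{"travel":[0,0,0],"delta_rot":[0,0,0],"claw":0},{"travel":[0,0,0],"delta_rot":[0,0,0],"claw":0},{"travel":[0,0,0],"delta_rot":[0,0,0],"claw":0}]'
python3 snap.py w4
```

```text
time: 7.75
position: [0.5389, 0.0194, 0.2187]
eef_rot: [0.736, 0.677, 0.001, 0.0]
ft_force: [0.5, 0.9, -0.0]
opening: 0.0209
grasp_force: 30.2
time: 8.08
position: [0.5404, 0.03, 0.2181]
eef_rot: [0.737, 0.676, -0.0, 0.0]
ft_force: [-0.4, -0.6, -0.0]
opening: 0.021
grasp_force: 30.2
8.08 [0.5404 0.03   0.2181] x az 85.08 z [ 2.e-04 -6.e-04 -1.e+00] J [ 0.373  0.227 -0.576  1.815  0.136  1.139 -0.334]
```

View pics/w4.png

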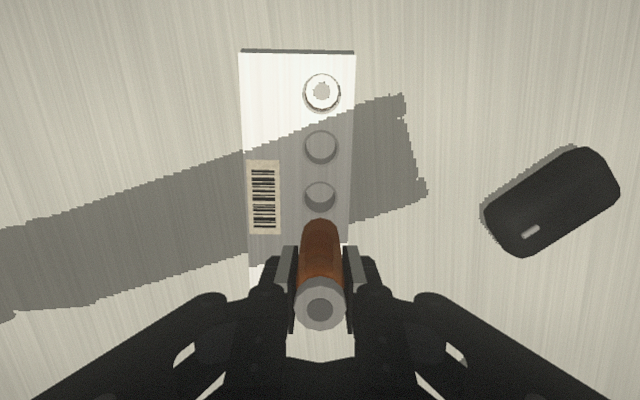

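Held cap at (320,309), target hole at (319.5,~197), next hole at (320.5,147), label centre at (263,197).

```bash
python3 - <<'E'
from h import *
import json
s=json.load(open('pics/w4.json'))
print('held',at('wrist',320,309,.1802,s).round(4))
for p in((319.5,197),(320.5,147)): print(at('wrist',*p,.036,s).round(4))
print('far cap',at('wrist',321.5,91,.081,s).round(4))
c=[at('wrist',*p,.036,s) for p in((248,160),(279,160),(249,233),(281,235))]
print('label',np.mean(c,0).round(4),at('wrist',264,197,.036,s).round(4),np.round(c,4)[:,:2].tolist())
E
```

```text
held [0.5406 0.0273 0.1802]
[0.5406 0.0314 0.036 ]
[0.5448 0.0711 0.036 ]
far cap [0.5487 0.1099 0.081 ]
label [0.4963 0.0342 0.036 ] [0.4962 0.0352 0.036 ] [[0.4878, 0.066], [0.5118, 0.0639], [0.4795, 0.0055], [0.5058, 0.0014]]
```

```bash
python3 -m creep '[{"travel":[0.002,0,0.025],"delta_rot":[0,0,0],"claw":0},{"travel":[0,0,0.025],"delta_rot":[0,0,0],"claw":0},{"travel":[0,0,0.012],"delta_rot":[0,0,0],"claw":0},{"travel":[0,0,0.006],"delta_rot":[0,0,0],"claw":0},{"travel":[0,0,0.006],"delta_rot":[0,0,0],"claw":0},{"travel":[0,0,0.006],"delta_rot":[0,0,0],"claw":0},{"travel":[0,0,0.004],"delta_rot":[0,0,0],"claw":0}]'
```

```text
time: 8.72
position: [0.5409, 0.033, 0.1341]
eef_rot: [0.737, 0.676, 0.0, 0.0]
ft_force: [0.5, -0.2, -0.5]
opening: 0.0213
grasp_force: 30.2
```

```bash
python3 -m creep '[{"travel":[0,0,0.006],"delta_rot":[0,0,0],"claw":0},{"travel":[0,0,0.005],"delta_rot":[0,0,0],"claw":0},{"travel":[0,0,0.004],"delta_rot":[0,0,0],"claw":0},{"travel":[0,0,0.002],"delta_rot":[0,0,0],"claw":0},{"travel":[0,0,0],"delta_rot":[0,0,0],"claw":0}]'
```

```text
time: 9.13
position: [0.5412, 0.0334, 0.1183]
eef_rot: [0.736, 0.677, 0.0, 0.001]
ft_force: [-4.2, -1.3, 13.7]
opening: 0.021
grasp_force: 31.9
```

```bash
python3 -m creep '[{"travel":[0,0,0],"delta_rot":[0,0,0],"claw":0.6},{"travel":[0,0,0],"delta_rot":[0,0,0],"claw":0.6},{"travel":[0,0,0],"delta_rot":[0,0,0],"claw":0.6},{"travel":[0,0,0],"delta_rot":[0,0,0],"claw":0.6},{"travel":[0,0,-0.02],"delta_rot":[0,0,0],"claw":1},{"travel":[0,0,-0.03],"delta_rot":[0,0,0],"claw":1},{"travel":[0,0,-0.035],"delta_rot":[0,0,0],"claw":1},{"travel":[0,0,-0.035],"delta_rot":[0,0,0],"claw":1},{"travel":[0,0,-0.035],"delta_rot":[0,0,0],"claw":1},{"travel":[0,0,-0.035],"delta_rot":[0,0,0],"claw":1},{"travel":[0,0,-0.02],"delta_rot":[0,0,0],"claw":1}]'
python3 snap.py w5
python3 - <<'E'
from h import *
import json
from scipy.optimize import least_squares
# fit simple SRS chain from logged states
S=[json.load(open(f'pics/w{i}.json')) for i in range(1,6)]
def fk(q,p,s1=-1,sg=(-1,1,-1,1,-1,1,-1)):
    h,a,b,c=p[:4]
    T=Rot.from_euler('z',s1*q[0]);x=np.array([0,0,h])
    T=T*Rot.from_euler('y',q[1]);
    T=T*Rot.from_euler('z',sg[2]*q[2]); x=x+T.apply([0,0,a])
    T=T*Rot.from_euler('y',q[3]); T=T*Rot.from_euler('z',sg[4]*q[4]); x=x+T.apply([0,0,b])
    T=T*Rot.from_euler('y',q[5]); T=T*Rot.from_euler('z',sg[6]*q[6]); x=x+T.apply([0,0,c])
    return x,T
import itertools
best=[]
for g in itertools.product((1,-1),repeat=3):
    sg=(-1,1,g[0],1,g[1],1,g[2])
    f=lambda p:np.concatenate([np.r_[fk(s['joints'],p,-1,sg)[0]-s['position'],.1*(fk(s['joints'],p,-1,sg)[1].as_matrix()[:,2]-Rot.from_quat(s['eef_rot']).as_matrix()[:,2])] for s in S])
    r=least_squares(f,[.36,.42,.4,.2]);best.append((r.cost,g,r.x.round(4)))
best.sort(key=lambda b:b[0]);print(best[:3])
for s in S[:2]:
    x,T=fk(s['joints'],best[0][2],-1,(-1,1,best[0][1][0],1,best[0][1][1],1,best[0][1][2]))
    print(x-s['position'],(T.inv()*Rot.from_quat(s['eef_rot'])).as_rotvec())
print('head panel',at('top',176.8,236.1,.163).round(4))
E
```

```text
time: 10.05
position: [0.5411, 0.0335, 0.331]
eef_rot: [0.736, 0.677, 0.001, 0.001]
ft_force: [1.2, -0.2, 0.6]
opening: 0.0858
grasp_force: 0.0
10.05 [0.5411 0.0335 0.331 ] x az 85.16 z [ 4.2e-03 -1.0e-04 -1.0e+00] J [ 0.391  0.141 -0.587  1.666  0.081  1.354 -0.293]
[(np.float64(0.000710816782851005), (-1, -1, -1), array([6.0635, 0.7346, 0.4284, 6.3779])), (np.float64(0.0007108167828510219), (-1, -1, 1), array([6.0635, 0.7346, 0.4284, 6.3779])), (np.float64(0.0012367977588393585), (-1, 1, -1), array([-0.2424,  0.492 ,  0.4909, -0.1917]))]
[-0.00029064  0.01973631 -0.00367426] [ 5.17223585e-17 -5.36325935e-16  1.57079633e+00]
[0.0037216  0.00753831 0.0075336 ] [ 4.85792769e-16 -9.03184375e-17  1.57079633e+00]
head panel [0.5478 0.2952 0.163 ]
```

View pics/w5.png

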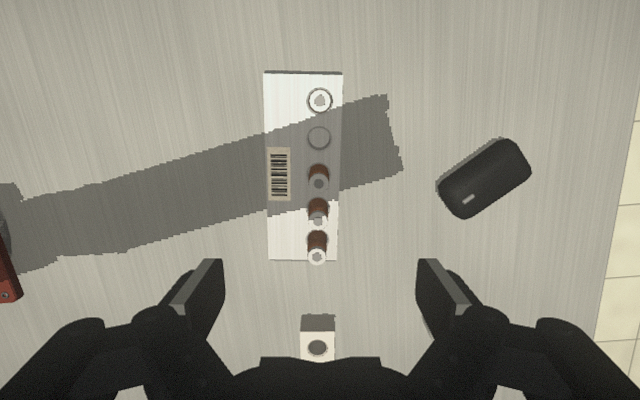

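The sample rack now shows four vials at equal height: caps at (319,100), (318,183), (318,220) and (317,257). The place at (319,138) is empty. Moving over to the scanner.

```bash
python3 -m creep '[{"travel":[0,0,0],"delta_rot":[0,0,-6.4],"claw":1},{"travel":[0,0,0],"delta_rot":[0,0,-6.4],"claw":1},{"travel":[0,0,0],"delta_rot":[0,0,-6.4],"claw":1},{"travel":[0,0,0],"delta_rot":[0,0,-6.4],"claw":1},{"travel":[0,0,0],"delta_rot":[0,0,-6.4],"claw":1},{"travel":[0.033,0.018,0],"delta_rot":[0,0,0],"claw":1},{"travel":[0.033,0.018,0],"delta_rot":[0,0,0],"claw":1},{"travel":[0.033,0.018,0],"delta_rot":[0,0,0],"claw":1},{"travel":[0.033,0.018,0],"delta_rot":[0,0,0],"claw":1},{"travel":[0.033,0.018,0],"delta_rot":[0,0,0],"claw":1},{"travel":[0.033,0.018,0],"delta_rot":[0,0,0],"claw":1},{"travel":[0.033,0.018,0],"delta_rot":[0,0,0],"claw":1}]'
python3 -m creep '[{"travel":[0,0,0],"delta_rot":[0,0,0],"claw":1},{"travel":[0,0,0],"delta_rot":[0,0,0],"claw":1},{"travel":[0,0,0],"delta_rot":[0,0,0],"claw":1}]'
python3 snap.py w6; python3 - <<'E'
from h import *
im=cv2.imread('pics/w6.png');cv2.imwrite('pics/w6z.png',cv2.resize(im,(800,500),interpolation=cv2.INTER_CUBIC))
E
```

```text
time: 11.1
position: [0.5471, 0.2978, 0.3264]
eef_rot: [0.522, 0.853, -0.0, -0.0]
ft_force: [0.7, -0.1, 0.3]
opening: 0.0852
grasp_force: 0.0
time: 11.35
position: [0.5473, 0.296, 0.3262]
eef_rot: [0.521, 0.853, -0.0, -0.0]
ft_force: [0.3, -0.5, 0.4]
opening: 0.0851
grasp_force: 0.0
11.35 [0.5473 0.296  0.3262] x az 117.17 z [-8.e-04 -6.e-04 -1.e+00] J [ 0.017  0.359 -0.756  1.472  0.247  1.409 -0.274]
```

View pics/w6z.png

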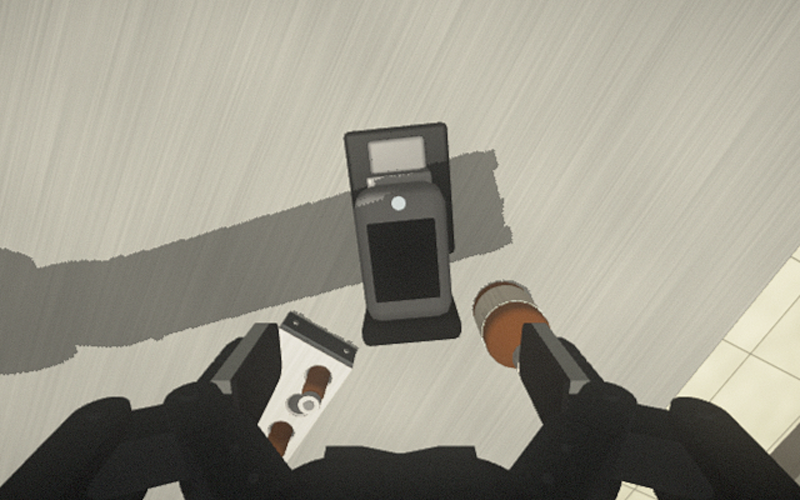

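The wrist view (zoom 1.25) shows the scanner head with its back edge at about (400,184). The head sides are at about (359,255) and (450,250), and the nose front edge runs from (364,345) to (460,337). The bottle stands at about (512,325), and the right finger must avoid it.

```bash
python3 - <<'E'
from h import *
import json
s=json.load(open('pics/w6.json'))
W=lambda u,v,z:at('wrist',u/1.25,v/1.25,z,s)[:2]
P=dict(back=(399,184),screenTL=(367,223),screenTR=(434,218),screenBR=(440,297),screenBL=(374,302),noseFL=(364,345),noseFR=(460,337),dot=(398,203),sideL=(359,255),sideR=(449,250))
w={k:W(*p,.163) for k,p in P.items()}
for k in w: print(k,w[k].round(4))
print('nose width',np.linalg.norm(w['noseFL']-w['noseFR']),'side',np.linalg.norm(w['sideL']-w['sideR']))
f=(w['noseFL']+w['noseFR'])/2;n=f-w['back'];print('len',np.linalg.norm(n),'az n',np.degrees(np.arctan2(n[1],n[0])))
for a,b in(('screenTL','screenBL'),('screenTR','screenBR')):
    d=w[b]-w[a];print('az',np.degrees(np.arctan2(d[1],d[0])))
for a,b in(('screenTL','screenTR'),('screenBL','screenBR'),('noseFL','noseFR')):
    d=w[b]-w[a];print('az cross+90',np.degrees(np.arctan2(d[1],d[0]))-90)
m=(w['sideL']+w['sideR'])/2;print('mid',m)
u=n/np.linalg.norm(n);print('origin from nose',f-u*.068,'from back',w['back']+u*.030)
for p in((345,133),(446,123),(453,252)): print('cradle base corner z14',W(*p,.014).round(4))
for p in((475,300),(545,330),(505,282)):print('bottle',W(*p,.1).round(4))
E
```

```text
back [0.5267 0.3343]
screenTL [0.5203 0.3056]
screenTR [0.5538 0.3261]
screenBR [0.5808 0.2841]
screenBL [0.546  0.2625]
noseFL [0.5534 0.2328]
noseFR [0.6054 0.2659]
dot [0.5311 0.3243]
sideL [0.5246 0.2858]
sideR [0.571  0.3131]
nose width 0.06158486461767894 side 0.053872309618514705
len 0.10000149764676415 az n -58.1909878355789
az -59.22237545007524
az -57.22653439109913
az cross+90 -58.49904297050585
az cross+90 -58.14866225564142
az cross+90 -57.50329801738391
mid [0.54781728 0.29944143]
origin from nose [0.54355139 0.30710176] from back [0.54249642 0.30880265]
cradle base corner z14 [0.4705 0.3363]
cradle base corner z14 [0.5472 0.3853]
cradle base corner z14 [0.6117 0.2831]
bottle [0.6245 0.274 ]
bottle [0.6877 0.2771]
bottle [0.6376 0.2977]
```

```bash
python3 -m creep '[{"travel":[0,0,0],"delta_rot":[0,0,-4.6],"claw":1},{"travel":[0.034,0.0007,0.016],"delta_rot":[0,0,0],"claw":1},{"travel":[0.034,0.0007,0.016],"delta_rot":[0,0,0],"claw":1},{"travel":[0.034,0.0007,0.016],"delta_rot":[0,0,0],"claw":1},{"travel":[0.034,0.0007,0.016],"delta_rot":[0,0,0],"claw":1},{"travel":[0,0,0],"delta_rot":[0,-6.4,0],"claw":1},{"travel":[0,0,0],"delta_rot":[0,-6.4,0],"claw":1},{"travel":[0,0,0],"delta_rot":[0,-6.4,0],"claw":1},{"travel":[0,0,0],"delta_rot":[0,-6.4,0],"claw":1},{"travel":[0,0,0],"delta_rot":[0,-6.4,0],"claw":1},{"travel":[0,0,0],"delta_rot":[0,-6.4,0],"claw":1},{"travel":[0,0,0],"delta_rot":[0,-6.4,0],"claw":1}]'
python3 -m creep '[{"travel":[0,0,0],"delta_rot":[0,0,0],"claw":1},{"travel":[0,0,0],"delta_rot":[0,0,0],"claw":1}]'
cat > tgt.py <<'E'
from h import *
s=bot.get_state();R=Rot.from_quat(s['eef_rot']).as_matrix();p=np.array(s['position'])
print('t',s['time'],'J',np.round(s['joints'],3));print(R.round(4),p.round(4))
n=np.array([np.cos(np.radians(-58.2)),np.sin(np.radians(-58.2)),0]);H=np.array([.543,.308,.139])
print('grip pt->head in tool',(R.T@(H-p)-[0,0,bot.grip_depth]).round(4))
print('n in tool',(R.T@n).round(3),'up in tool',R[2].round(3))
print('bottle',at('top',205.4,175.4,.115).round(3))
E
python3 tgt.py
```

```text
time: 12.4
position: [0.4791, 0.4123, 0.264]
eef_rot: [0.451, 0.806, -0.186, 0.335]
ft_force: [0.9, 0.2, -1.0]
opening: 0.0856
grasp_force: 0.0
time: 12.57
position: [0.478, 0.4131, 0.2619]
eef_rot: [0.45, 0.808, -0.186, 0.332]
ft_force: [0.6, -0.1, 0.8]
opening: 0.0854
grasp_force: 0.0
t 12.5667 J [-0.655  0.578 -0.594  1.461  0.89   1.76  -0.791]
[[-0.3755  0.8503  0.3689]
 [ 0.6038  0.5264 -0.5986]
 [-0.7032 -0.002  -0.711 ]] [0.478  0.4131 0.2619]
grip pt->head in tool [-0.0015  0.0002  0.1204]
n in tool [-0.711  0.001  0.703] up in tool [-0.703 -0.002 -0.711]
bottle [0.687 0.25  0.115]
```

```bash
python3 -m creep '[{"travel":[-0.001,0,0.03],"delta_rot":[0,0,0],"claw":1},{"travel":[-0.0005,0,0.03],"delta_rot":[0,0,0],"claw":1},{"travel":[0,0,0.03],"delta_rot":[0,0,0],"claw":1},{"travel":[0,0,0.02],"delta_rot":[0,0,0],"claw":1},{"travel":[0,0,0.01],"delta_rot":[0,0,0],"claw":1},{"travel":[0,0,0],"delta_rot":[0,0,0],"claw":1}]' 60
python3 tgt.py
python3 -m creep '[{"travel":[0,0,0],"delta_rot":[0,0,0],"claw":0.6},{"travel":[0,0,0],"delta_rot":[0,0,0],"claw":0.5},{"travel":[0,0,0],"delta_rot":[0,0,0],"claw":0.4},{"travel":[0,0,0],"delta_rot":[0,0,0],"claw":0.3},{"travel":[0,0,0],"delta_rot":[0,0,0],"claw":0.2},{"travel":[0,0,0],"delta_rot":[0,0,0],"claw":0},{"travel":[0,0,0],"delta_rot":[0,0,0],"claw":0}]' 60
```

```text
time: 13.07
position: [0.525, 0.3368, 0.1784]
eef_rot: [0.452, 0.806, -0.187, 0.332]
ft_force: [-0.1, 0.7, 0.5]
opening: 0.0852
grasp_force: 0.0
t 13.0667 J [-0.54   0.597 -0.554  1.617  0.946  1.571 -0.821]
[[-3.703e-01  8.535e-01  3.666e-01]
 [ 6.058e-01  5.211e-01 -6.012e-01]
 [-7.042e-01 -6.000e-04 -7.100e-01]] [0.525  0.3368 0.1784]
grip pt->head in tool [ 0.0037  0.0003 -0.002 ]
n in tool [-0.71   0.007  0.704] up in tool [-0.704 -0.001 -0.71 ]
bottle [0.687 0.25  0.115]
time: 13.65
position: [0.5227, 0.3421, 0.1803]
eef_rot: [0.45, 0.808, -0.184, 0.333]
ft_force: [-1.7, 1.2, 5.7]
opening: 0.0556
grasp_force: 63.1
```

```bash
python3 -m creep '[{"travel":[-0.003,0,-0.003],"delta_rot":[0,0,0],"claw":0},{"travel":[-0.006,0,-0.006],"delta_rot":[0,0,0],"claw":0},{"travel":[-0.007,0,-0.007],"delta_rot":[0,0,0],"claw":0},{"travel":[-0.007,0,-0.007],"delta_rot":[0,0,0],"claw":0},{"travel":[-0.007,0,-0.007],"delta_rot":[0,0,0],"claw":0},{"travel":[-0.007,0,-0.007],"delta_rot":[0,0,0],"claw":0}]'
```

```text
time: 14.15
position: [0.5232, 0.3405, 0.2325]
eef_rot: [0.45, 0.808, -0.185, 0.333]
ft_force: [-0.0, -0.3, -2.4]
opening: 0.0555
grasp_force: 63.5
```

```bash
python3 -m creep '[{"travel":[-0.0176,0,-0.0178],"delta_rot":[0,0,0],"claw":0},{"travel":[-0.0176,0,-0.0178],"delta_rot":[0,0,0],"claw":0},{"travel":[-0.0176,0,-0.0178],"delta_rot":[0,0,0],"claw":0},{"travel":[-0.0176,0,-0.0178],"delta_rot":[0,0,0],"claw":0},{"travel":[0,0,0],"delta_rot":[0,6,0],"claw":0},{"travel":[0,0,0],"delta_rot":[0,6,0],"claw":0},{"travel":[0,0,0],"delta_rot":[0,6,0],"claw":0},{"travel":[0,0,0],"delta_rot":[0,6,0],"claw":0},{"travel":[0,0,0],"delta_rot":[0,6,0],"claw":0},{"travel":[0,0,0],"delta_rot":[0,6,0],"claw":0},{"travel":[0,0,0],"delta_rot":[0,6,0],"claw":0}]'
python3 tgt.py
```

```text
time: 15.07
position: [0.5231, 0.3406, 0.3331]
eef_rot: [0.486, 0.873, -0.01, 0.02]
ft_force: [-1.0, -0.9, -3.2]
opening: 0.0552
grasp_force: 63.6
t 15.0667 J [-0.126  0.347 -0.702  1.46   0.268  1.426 -0.285]
[[-0.5259  0.8501  0.0258]
 [ 0.8494  0.5265 -0.0367]
 [-0.0448  0.0027 -0.999 ]] [0.5231 0.3406 0.3331]
grip pt->head in tool [-0.0295 -0.0008  0.1417]
n in tool [-0.999  0.     0.045] up in tool [-0.045  0.003 -0.999]
bottle [0.687 0.25  0.115]
```

```bash
python3 -m creep '[{"travel":[0,0,0],"delta_rot":[0,6,0],"claw":0},{"travel":[0,0,0],"delta_rot":[0,6,0],"claw":0},{"travel":[0,0,0],"delta_rot":[0,6,0],"claw":0},{"travel":[0,0,0],"delta_rot":[0,6,0],"claw":0},{"travel":[0,0,0],"delta_rot":[0,6,0],"claw":0},{"travel":[0,0,0],"delta_rot":[0,6,0],"claw":0},{"travel":[0,0,0],"delta_rot":[0,6,0],"claw":0},{"travel":[0,0,0],"delta_rot":[0,6,0],"claw":0},{"travel":[0,0,0],"delta_rot":[0,0,0],"claw":0},{"travel":[0,0,0],"delta_rot":[0,0,0],"claw":0}]'
python3 - <<'E'
import sys;sys.path.insert(0,'.')
from h import *
s=bot.get_state();R=Rot.from_quat(s['eef_rot']).as_matrix();p=np.array(s['position'])
print(R.round(3),p.round(4),'J',np.round(s['joints'],3))
# scanner in tool from grasp moment
R0=Rot.from_quat([.45,.808,-.184,.333]).as_matrix();p0=np.array([.5227,.3421,.1803])
n=np.array([np.cos(np.radians(-58.2)),np.sin(np.radians(-58.2)),0])
S0=np.c_[-n,np.cross([0,0,1],-n),[0,0,1]]
h=R0.T@(np.array([.543,.308,.139])-p0);RS=R0.T@S0
win=h+RS@[-.068,0,0]
np.savez('sc.npz',h=h,RS=RS,win=win)
print('head in tool',h.round(4),'window in tool',win.round(4),'window now',(p+R@win).round(4),'scanner x axis',(R@RS[:,0]).round(3))
t=np.array([.496,.0345,.156]);d=t-(p+R@win);print('delta world',d.round(4),'tool',(R.T@d).round(4),'up in tool',R[2].round(3))
E
```

```text
time: 15.9
position: [0.5239, 0.3389, 0.3305]
eef_rot: [0.451, 0.806, 0.186, -0.335]
ft_force: [-0.7, 0.9, -1.8]
opening: 0.0551
grasp_force: 63.7
[[-0.37   0.851 -0.372]
 [ 0.602  0.525  0.602]
 [ 0.708 -0.001 -0.707]] [0.5239 0.3389 0.3305] J [ 0.291  0.507 -0.845  1.497 -0.422  1.362  0.158]
head in tool [ 0.0009 -0.0008  0.0573] window in tool [-0.0475 -0.0009  0.1051] window now [0.5016 0.3732 0.2226] scanner x axis [-0.001  0.004  1.   ]
delta world [-0.0056 -0.3387 -0.0666] tool [-0.2489 -0.1824 -0.1547] up in tool [ 0.708 -0.001 -0.707]
```

```bash
python3 -m creep '[{"travel":[-0.015,-0.011,-0.0093],"delta_rot":[0,0,0],"claw":0},{"travel":[-0.0249,-0.0182,-0.0155],"delta_rot":[0,0,0],"claw":0},{"travel":[-0.0249,-0.0182,-0.0155],"delta_rot":[0,0,0],"claw":0},{"travel":[-0.0249,-0.0182,-0.0155],"delta_rot":[0,0,0],"claw":0},{"travel":[-0.0249,-0.0182,-0.0155],"delta_rot":[0,0,0],"claw":0},{"travel":[-0.0249,-0.0182,-0.0155],"delta_rot":[0,0,0],"claw":0},{"travel":[-0.0249,-0.0182,-0.0155],"delta_rot":[0,0,0],"claw":0},{"travel":[-0.0249,-0.0182,-0.0155],"delta_rot":[0,0,0],"claw":0},{"travel":[-0.0249,-0.0182,-0.0155],"delta_rot":[0,0,0],"claw":0},{"travel":[-0.0249,-0.0182,-0.0155],"delta_rot":[0,0,0],"claw":0},{"travel":[-0.0099,-0.0072,-0.0062],"delta_rot":[0,0,0],"claw":0},{"travel":[0,0,0],"delta_rot":[0,0,0],"claw":0}]'
python3 -m creep '[{"travel":[0,0,0],"delta_rot":[0,0,0],"claw":0},{"travel":[0,0,0],"delta_rot":[0,0,0],"claw":0},{"travel":[0,0,0],"delta_rot":[0,0,0],"claw":0}]'
cat > fin.py <<'E'
from h import *
s=bot.get_state();R=Rot.from_quat(s['eef_rot']).as_matrix();p=np.array(s['position']);q=np.load('sc.npz')
w=p+R@q['win'];xa=R@q['RS'][:,0];t=np.array([.4955,.0345,.156])
print('J',np.round(s['joints'],3),'win',w.round(4),'x axis',xa.round(3),'delta tool',(R.T@(t-w)).round(4))
a=bot.grab_frame('scene')[:,:,::-1];b=bot.grab_frame('wrist')[:,:,::-1];c=bot.grab_frame('top')[:,:,::-1]
a=a.copy();c=c.copy()
def box(im,n,pts):
    return [tuple(np.round(proj(n,x),1)) for x in pts]
S=lambda v:p+R@(q['h']+q['RS']@(np.array(v,float)-[0,0,.125]))
for n in('scene','top'): print(n,'pred window',box(a,n,[S([-.068,0,.125])]),'nose corners',box(a,n,[S([-.068,y,z]) for y in(-.032,.032) for z in(.098,.152)]),'foot',box(a,n,[S([0,0,0])]),'label',box(a,n,[[.4955,.0345,.036]]))
o=np.zeros((600,800,3),'uint8')
u,v=map(int,proj('scene',[.5,.05,.15]));A=a[max(v-75,0):v+75,u-100:u+100];o[:300,:400]=cv2.resize(A,(400,300),interpolation=cv2.INTER_CUBIC)
u2,v2=map(int,proj('top',[.5,.05,.15]));C=c[v2-75:v2+75,u2-100:u2+100];o[:300,400:]=cv2.resize(C,(400,300),interpolation=cv2.INTER_CUBIC)
o[300:,:480]=cv2.resize(b,(480,300));print('crop origins',u-100,max(v-75,0),u2-100,v2-75)
cv2.imwrite('pics/fin.png',o)
E
python3 fin.py
```

```text
time: 16.9
position: [0.519, -0.0015, 0.2636]
eef_rot: [0.452, 0.806, 0.185, -0.334]
ft_force: [-0.2, -0.5, -1.3]
opening: 0.0554
grasp_force: 64.0
time: 17.15
position: [0.5185, 0.0041, 0.2648]
eef_rot: [0.448, 0.808, 0.186, -0.335]
ft_force: [-0.2, 0.3, -1.8]
opening: 0.0555
grasp_force: 64.0
J [ 0.731  0.523 -0.717  1.578 -0.31   1.613  0.622] win [0.4962 0.0385 0.157 ] x axis [-0.002  0.002  1.   ] delta tool [-0.0028 -0.0027 -0.0015]
scene pred window [(np.float64(315.8), np.float64(148.4))] nose corners [(np.float64(333.5), np.float64(148.3)), (np.float64(319.0), np.float64(159.3)), (np.float64(312.7), np.float64(138.0)), (np.float64(298.0), np.float64(148.4))] foot [(np.float64(349.0), np.float64(101.5))] label [(np.float64(314.1), np.float64(186.6))]
top pred window [(np.float64(297.5), np.float64(257.2))] nose corners [(np.float64(278.8), np.float64(251.6)), (np.float64(299.9), np.float64(237.6)), (np.float64(295.1), np.float64(276.9)), (np.float64(316.3), np.float64(262.7))] foot [(np.float64(241.4), np.float64(294.7))] label [(np.float64(302.1), np.float64(255.4))]
crop origins 220 75 192 180
```

View pics/fin.png

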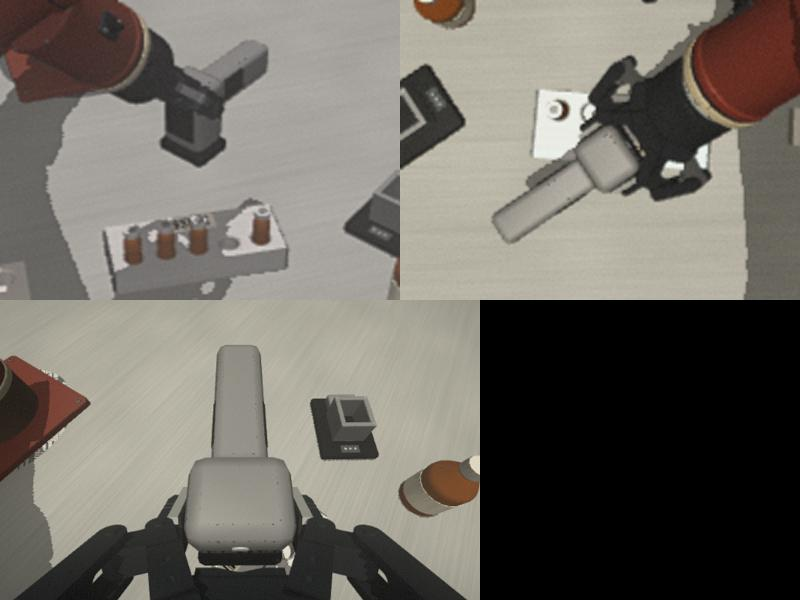

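The composite shows the scanner nose down, with nose corners at scene pixels (300,150), (318,158) and (334,149). These match the prediction within about 2 px. It is above the label, the four vials are standing, and the cradle is empty. I'll settle and trim.

```bash
python3 -m creep '[{"travel":[0,0,0],"delta_rot":[0,0,0],"claw":0},{"travel":[0,0,0],"delta_rot":[0,0,0],"claw":0},{"travel":[0,0,0],"delta_rot":[0,0,0],"claw":0},{"travel":[0,0,0],"delta_rot":[0,0,0],"claw":0},{"travel":[0,0,0],"delta_rot":[0,0,0],"claw":0},{"travel":[0,0,0],"delta_rot":[0,0,0],"claw":0}]'; python3 fin.py | grep -v -e scene -e top -e crop; python3 -m creep '[{"travel":[0,0,0],"delta_rot":[0,0,0],"claw":0}]'; python3 fin.py | head -1
```

```text
time: 17.8
position: [0.5185, 0.002, 0.2638]
eef_rot: [0.449, 0.806, 0.187, -0.336]
ft_force: [0.1, 0.5, -2.2]
opening: 0.0553
grasp_force: 64.0
J [ 0.733  0.525 -0.715  1.578 -0.31   1.613  0.623] win [0.4961 0.0365 0.1561] x axis [-0.     0.001  1.   ] delta tool [-0.001  -0.0016 -0.001 ]
time: 18.03
position: [0.5185, 0.002, 0.2638]
eef_rot: [0.449, 0.806, 0.187, -0.336]
ft_force: [-0.9, -0.3, -2.0]
opening: 0.0552
grasp_force: 64.0
J [ 0.733  0.524 -0.715  1.578 -0.31   1.613  0.623] win [0.4961 0.0366 0.1561] x axis [-0.     0.001  1.   ] delta tool [-0.0011 -0.0016 -0.001 ]
```

Settled within 2 mm of the target, with the scanner nose down and the grip steady. Handing in.

```bash
python3 -m creep '[{"travel":[-0.001,-0.0016,-0.001],"delta_rot":[0,0,0],"claw":0},{"travel":[0,0,0],"delta_rot":[0,0,0],"claw":0},{"travel":[0,0,0],"delta_rot":[0,0,0],"claw":0},{"travel":[0,0,0],"delta_rot":[0,0,0],"claw":0},{"travel":[0,0,0],"delta_rot":[0,0,0],"claw":0}]'; python3 -c "
from plant import bot
print(bot.job_done())"
```

```text
time: 18.6
position: [0.5179, 0.0, 0.2638]
eef_rot: [0.449, 0.806, 0.187, -0.336]
ft_force: [-1.3, 0.4, -2.2]
opening: 0.0553
grasp_force: 64.0
the job is handed in; nothing more can be done
None
```

I handed the job in at 18.6 s: the sample rack holds four seated vials, the fifth is still in the stock rack, and the arm is holding the scanner nose down with its window about 12 cm above the label; the hand-in returned no verdict.

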